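# Slide the tin through the posts of the tidy

## Robot

A 6-joint arm with a two-finger parallel gripper is mounted at the origin on a cart in front of the work surface, level with it; the furniture and walls round the work are solid. World frame = base frame: x ahead of the robot, y to its left, z up, the work surface at z = 0. Lengths are in m, angles in rad, forces in N, time in s.
With the tool pointing down it reaches from about 0.425 to 0.95 m from the base axis. Payload 3.5 kg.
Tool frame: the origin (TCP) lies at the very end of the fingers, on their centre line; the grasp point (between the pads) lies ctrl.pinch_z behind it (ctrl.pinch_z is the distance from the TCP to the grasp point, in m); z points along the fingers, y is the line along which they close (so a half turn about z gives the same grasp; the last joint's range is limited). The gripper opens to 85 mm and grips with 20 to 120 N. Pads are 22 mm wide; open, the fingers measure 114 mm over their backs; the gripper's body (76 mm by 85 mm) begins 54 mm behind the grasp point. The pads swing forward as they close: fully open they stand 13 mm farther back than shut.
Start: joints at [1.188, 0.286, 1.577, -0, 1.279, -0.15], TCP at [0.156, 0.657, 0.198] pointing down, gripper open.
Joint ranges: [-2.77, 2.77], [-0.9, 2.22], [0.21, 2.48], [-1.53, 4.67], [0.24, 2.81], [-2.84, 2.84]. Speed limits (rad/s): [2.79, 2.79, 3.14, 3.14, 3.14, 3.14].

## Interface

Orientations are given as a unit quaternion [x, y, z, w].
In Python, from plant import ctrl gives the robot as it stands.
- The arm moves only by the shell command python3 -m inch 'ROWS' [FORCE]. ROWS is a JSON object with one list for each field, all of the same length, 1 to 10, a row being the entries at one place: sx, sy, sz (the shift in m), rx, ry, rz (a rotation vector in rad), aperture (the opening from 0.0 (shut) to 1.0 (fully open)); each row is the pose to reach, as a shift and turn from the pose commanded when the command began, along the tool's axes at that moment; what a row does not reach only later rows make up. A row lasts 1/8 s, in which the tool goes at most 0.0625 m and 0.188 rad, less where a joint would pass 70% of its speed; a pose out of reach is approached as far as the arm can. The fingers move at their own pace and stop on an object; FORCE is the grip in N (left out, the last holds). Time passes only in rows, so rows that do not move let the fingers close. It prints the time, the measured TCP pose, the force, the opening and the grip force at its end. Input that does not fit is refused with a message, and nothing moves.
- ctrl.get_state(): the state, without advancing time (a new reading comes with each control period).
- ctrl.read_camera(name): name is "side" or "top"; returns a dict with "pixels" (384x512x3 uint8, red, green, blue), "camera_matrix" (3x3 intrinsics, pixels), "xyz" and "orientation" of the camera in the world. Camera axes: x right, y down, z forward; pixel columns grow to the right and rows downward; lengths in m; the calibration is good to about 2 mm. A picture is of the moment at which its call begins. There is no depth.
- ctrl.sign_off(): hands the job in; it is judged then, once.
Trained networks look in the newest picture that a camera, given by its name, has taken for a name from the list of things; names that differ only in an ending like _2 or _b are one class to them, and where a whole thing is asked for, a point or a joint stands for the part that bears it (a point fixed in the world has none). Each returns a list of dicts, best first, with "conf" (0 to 1); they miss things now and then, are a little off and sometimes report something else, mostly with a low value. They report only what shows in the picture. A call takes as long as a camera call.
- ctrl.recognise(camera, thing): "position" ([x, y, z] in m, in world coordinates, good to about 4 mm: the middle of the surface that is visible of it).
- ctrl.masks_of(camera, thing): "region" (384x512 bool, what is visible of it).
- ctrl.mark_of(camera, thing): "position" ([x, y, z] in m, in world coordinates, good to about 4 mm: a listed point, or the origin of a listed thing).
The state is a dict: "time": time; "qpos": joint angles; "dq": joint speeds; "joint_efforts": joint torques, N m; "eef_pos": TCP position; "tcp_rot": TCP orientation; "contact_force": force on the tool from outside, world axes, zero at the start; "wrist_torque": the same for the moment, N m; "opening": opening from 0.0 (shut) to 1.0 (fully open); "finger_force": force on a finger pad.
Only numpy, scipy, OpenCV 4.12 (cv2) and the standard library are available. Lean on these libraries where they do the work, as an engineer would, in place of code of your own. Each camera call takes 0.05 s, during which the arm holds its last target. There are 200 camera calls.

## Task

Push the larger round lidded tin across the worktop, through the narrow gap between the two posts of the low wooden tidy, until it stands against the tidy's back wall. Slide it with the fingers only: do not lift or tip it. Leave the other things standing where they are.

Things in the scene. Friction and masses are not known exactly. Their poses are not given: they have to be found in the camera images.
- polish_tin: the larger round lidded tin, loose, 68 mm across and 22 mm high, about 0.08 kg (varies), lying flat on the worktop on the near side of the tidy; origin: centre of its underside, z up
- tidy: low three-sided wooden tidy without floor, fixed to the worktop, turned differently each time; two round posts, 16 mm across, 44 mm high, centred at y = +45 and -45 mm, flank its open side: 74 mm clear between them. Origin: on the worktop midway between the posts; its x points through the gap into the bay, y to the left, z up
- tidy_back (a point): middle of the foot of the tidy's back wall (36 mm high, 10 mm thick), on its inner face, 115 mm along the tidy's x from its origin; the tin touches it with its centre 34 mm before it. Side walls, 28 mm high, 8 mm thick, inner faces 90 mm apart, run from the posts to the back wall
- salve_tin: the smaller round lidded tin, 50 mm across, 18 mm high, a bystander beside the tidy; origin: centre of its underside
- candle_stub: candle stub standing beside the tidy, 22 mm across, 51 mm high, a bystander; origin: centre of its underside
- cork: bottle cork standing near the posts, 22 mm across, 30 mm high, a bystander; origin: centre of its underside
- egg_cup: egg cup, 49 mm across, 60 mm high, a bystander further back; origin: centre of its underside
- cotton_reel: cotton reel standing on the right of the worktop, 34 mm across, 44 mm high, a bystander; origin: centre of its underside
- teaspoon: teaspoon lying on the right of the worktop, 130 mm long along its own x, 11 mm high, a bystander; origin: centre of its underside

How it is judged:
On the way:
1. the tin is between the two posts, flat on the worktop (x of polish_tin in the frame of tidy between -0.025 and 0.035 m and y of polish_tin in the frame of tidy between -0.008 and 0.008 m and z of polish_tin in the frame of tidy below 0.006 m), for 0.05 s.
At the end, for the whole second after the job is handed in: The tin lies flat and at rest in the bay of the tidy, against the back wall (gap under 10 mm), having come in between the posts (x of polish_tin in the frame of tidy between 0.071 and 0.085 m and y of polish_tin in the frame of tidy between -0.016 and 0.016 m and z of polish_tin in the frame of tidy below 0.004 m and angle between polish_tin's own z axis and vertical below 0.1 rad and linear speed of polish_tin below 0.01 m/s); the robot touches nothing.
It fails at once if the tin is lifted more than 8 mm or tipped (height (world z) of polish_tin above 0.008 m or angle between polish_tin's own z axis and vertical above 0.25 rad).
It fails at once if another thing is knocked over or moved more than 20 mm (distance of any of salve_tin, candle_stub, cork, egg_cup, cotton_reel, teaspoon from where it was at the start of the episode above 0.02 m or angle between any of salve_tin, candle_stub, cork, egg_cup, cotton_reel's own z axis and vertical above 0.5 rad).
It also fails if it takes over 51 s, if anything falls off the work surface, if the arm or the gripper's body presses on something with over 40 N, if the wrist force passes 120 N, or if a joint passes its speed limit or range.

## Working session

There is one attempt and no reset: what is moved stays moved. The work goes in short steps, Python scripts to look and compute and a shell command to move; the robot and the scene stay as the last step left them, time stands still between calls to the robot, and variables do not carry over. Pictures are saved under pics/ and viewed, at most 10 in all, crops included, and the job is handed in when it is done.

```bash
mkdir -p pics
cat > h.py <<'E'
import numpy as np, cv2
from scipy.spatial.transform import Rotation as R
from plant import ctrl
def ray(cam,u,v,z):
    K=np.array(cam["camera_matrix"]);o=cam["orientation"]
    Rm=R.from_quat(o).as_matrix() if np.size(o)==4 else np.array(o)
    d=Rm@np.linalg.inv(K)@[u,v,1]; c=np.array(cam["xyz"]); return (c+d*(z-c[2])/d[2])[:2]
def snap(n,f):
    c=ctrl.read_camera(n); cv2.imwrite(f,c["pixels"][...,::-1]); return c
E
python3 - <<'E'
from h import *
np.set_printoptions(precision=4,suppress=True)
for n in("top","side"):
    c=snap(n,f"pics/{n}0.png"); print(n,c["xyz"],c["orientation"])
    for t in("polish_tin","tidy","tidy_back","salve_tin","candle_stub","cork","egg_cup","cotton_reel","teaspoon"):
        print(t,[(np.array(m["position"]),round(m["conf"],2)) for m in ctrl.mark_of(n,t)[:2]])
    for m in ctrl.masks_of(n,"polish_tin")[:1]:
        v,u=np.nonzero(m["region"]);print("tin px",u.mean(),v.mean(),ray(c,u.mean(),v.mean(),.022))
s=ctrl.get_state();print(s["eef_pos"],s["tcp_rot"],s["opening"],s["time"],ctrl.pinch_z)
E
```

```text
top [0.3884 0.0062 1.2933] [ 0.7079 -0.7019  0.061  -0.0489]
polish_tin [(array([ 0.4481, -0.086 ,  0.0002]), 0.95)]
tidy [(array([ 0.5673,  0.0821, -0.0017]), 0.79)]
tidy_back [(array([0.631 , 0.1721, 0.0015]), 0.98), (array([ 0.728 , -0.0383,  0.0007]), 0.69)]
salve_tin [(array([ 0.5149,  0.1915, -0.005 ]), 0.59)]
candle_stub [(array([0.6762, 0.0613, 0.0004]), 0.57)]
cork [(array([ 0.4463,  0.1317, -0.0003]), 0.35)]
egg_cup [(array([ 0.7295, -0.0384, -0.0025]), 0.75)]
cotton_reel [(array([ 0.5347, -0.2757,  0.0012]), 0.68)]
teaspoon [(array([ 0.435 , -0.3083, -0.0027]), 0.49)]
tin px 274.89487870619945 237.83827493261455 [ 0.4439 -0.0864]
side [0.4381 1.1076 0.4872] [-0.0477  0.8274 -0.5579  0.0424]
polish_tin [(array([ 0.4407, -0.0836,  0.0005]), 0.78), (array([ 0.4457,  0.1364, -0.0011]), 0.33)]
tidy [(array([ 0.5657,  0.0818, -0.0009]), 0.6), (array([ 0.4444,  0.1358, -0.0015]), 0.24)]
tidy_back [(array([ 0.637,  0.167, -0.002]), 0.67)]
salve_tin [(array([ 0.5189,  0.1933, -0.0001]), 0.79)]
candle_stub [(array([0.6758, 0.0636, 0.0018]), 0.63), (array([ 0.4361, -0.3084, -0.0016]), 0.16)]
cork [(array([ 0.4429,  0.1346, -0.0007]), 0.48)]
egg_cup [(array([ 0.729 , -0.0387,  0.0001]), 0.67), (array([ 0.4447,  0.1343, -0.0028]), 0.53)]
cotton_reel [(array([ 0.5339, -0.2717,  0.0009]), 0.51)]
teaspoon [(array([ 0.4374, -0.3097, -0.0019]), 0.38)]
tin px 313.86743515850145 183.77809798270894 [ 0.4452 -0.0587]
[0.1557 0.6568 0.1977] [0.1161 0.9932 0.     0.    ] 1.0021612662130115 1.1 0.0187
```

View pics/top0.png

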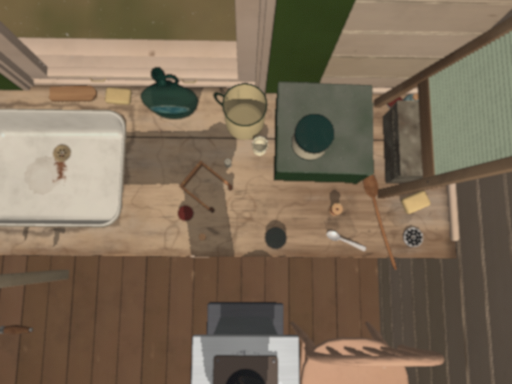

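The top view shows the tin at (275,237) and the tidy at about (205,187), with its open side facing the tin. I'll zoom in to get the tidy's exact pose.

Run:
```python
import cv2
a=cv2.imread("pics/top0.png")[145:255,165:300];cv2.imwrite("pics/crop0.png",cv2.resize(a,None,fx=5.4,fy=5.4,interpolation=cv2.INTER_CUBIC))
a=cv2.imread("pics/side0.png");cv2.imwrite("pics/crop1.png",cv2.resize(a,None,fx=1.5,fy=1.5))
```

```text
(no output)
```

View pics/crop0.png

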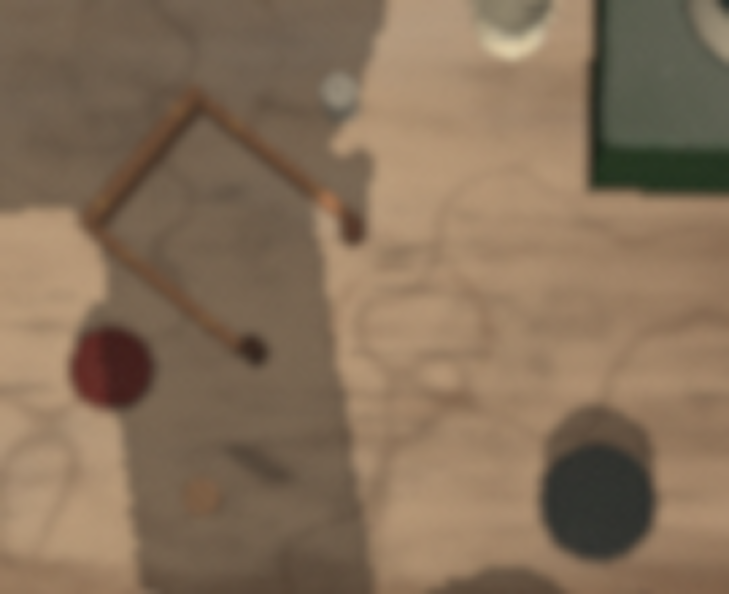

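View pics/crop1.png

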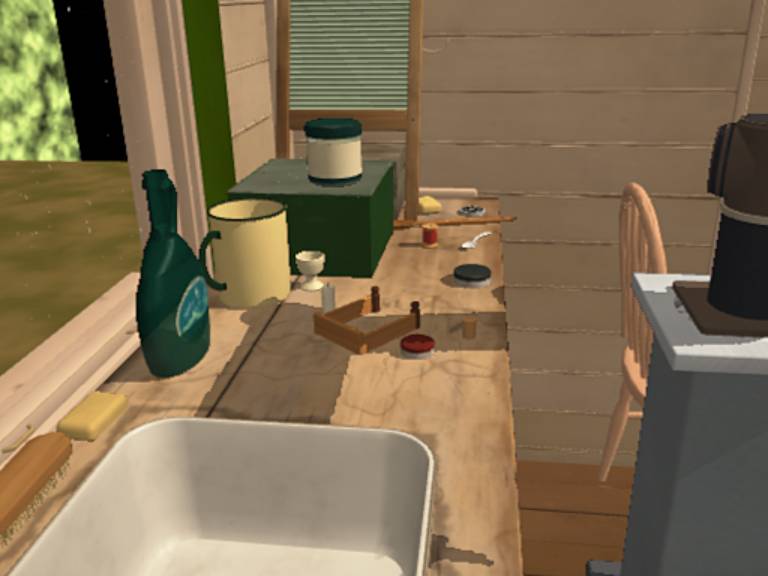

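The crop shows post tops at about (351,225) and (254,349), the tin at (598,500), and back wall corners at (197,92) and (90,218). The side view shows a clear lane, with the cork and the red salve tin off to its left.

```bash
cat >> h.py <<'E'
np.set_printoptions(precision=4,suppress=True)
def tidy():
    return np.load("tidy.npy")
def T(p,t): # world->tidy
    c,s=np.cos(t[2]),np.sin(t[2]); d=np.array(p[:2])-t[:2]; return np.array([c*d[0]+s*d[1],-s*d[0]+c*d[1]])
E
python3 - <<'E'
from h import *
c=ctrl.read_camera("top")
P=lambda x,y,z:ray(c,165+(x+.5)/5.4-.5,145+(y+.5)/5.4-.5,z)
a,b=P(351,228,.036),P(254,350,.036);print("posts",a,b,np.linalg.norm(a-b),(a+b)/2, np.degrees(np.arctan2(*(a-b)[::-1]))+90)
k,l=P(197,95,.036),P(90,218,.036);print("back",k,l,np.linalg.norm(k-l),(k+l)/2,np.degrees(np.arctan2(*(k-l)[::-1]))+90)
d=(k+l)/2-(a+b)/2;print("axis",np.linalg.norm(d),np.degrees(np.arctan2(d[1],d[0])))
print("tin",P(598,500,.022))
M=[]
for n in("top","side"):
  for _ in range(3):
    ctrl.read_camera(n)
    o=ctrl.mark_of(n,"tidy");q=ctrl.mark_of(n,"tidy_back");t=ctrl.mark_of(n,"polish_tin")
    print(n,[np.array(m[0]["position"][:2]) for m in(o,q,t) if m])
E
```

```text
posts [0.5989 0.0544] [0.5283 0.1082] 0.0887475641012162 [0.5636 0.0813] 52.69372709176414
back [0.6757 0.1443] [0.6031 0.2033] 0.09352287110489194 [0.6394 0.1738] 50.843275685044595
axis 0.11961332013085293 50.6555511198873
tin [ 0.446  -0.0877]
top [array([0.5679, 0.0822]), array([0.6352, 0.1694]), array([ 0.4459, -0.0891])]
top [array([0.5688, 0.081 ]), array([0.6308, 0.1693]), array([ 0.4461, -0.0878])]
top [array([0.565 , 0.0817]), array([0.6319, 0.1731]), array([ 0.4466, -0.0877])]
side [array([0.5691, 0.0814]), array([0.6373, 0.1666]), array([ 0.4455, -0.0862])]
side [array([0.5661, 0.0798]), array([0.6385, 0.1664]), array([ 0.4418, -0.0853])]
side [array([0.5674, 0.0807]), array([0.635 , 0.1655]), array([ 0.4442, -0.0846])]
```

```bash
python3 -m inch '{"sx": [-0.046, -0.092, -0.138, -0.184, -0.23, -0.276, -0.322, -0.368, -0.368], "sy": [-0.035, -0.07, -0.105, -0.14, -0.175, -0.21, -0.245, -0.28, -0.28], "sz": [0, 0, 0, 0, 0, 0, 0, 0, 0], "rx": [0, 0, 0, 0, 0, 0, 0, 0, 0], "ry": [0, 0, 0, 0, 0, 0, 0, 0, 0], "rz": [0.18, 0.36, 0.54, 0.72, 0.9, 1.08, 1.26, 1.44, 1.44], "aperture": [0.35, 0.35, 0.35, 0.35, 0.35, 0.35, 0.35, 0.35, 0.35]}'
cat >> h.py <<'E'
def go(x,y,z,a=None):
    "tool-axes shift (and rz) to world target"
    s=ctrl.get_state(); r=R.from_quat(s["tcp_rot"]); X=r.as_matrix()[:,0]
    d=r.inv().apply(np.array([x,y,z])-s["eef_pos"]); ang=np.arctan2(X[1],X[0])
    print(s["eef_pos"],np.degrees(ang),"shift",d,"" if a is None else ang-a)
E
python3 -c "
from h import *
go(.47,0,.198,np.radians(52)); go(.4115,-.1306,.1)"
```

```text
time: 3.48
eef_pos: [0.4514, 0.2967, 0.198]
tcp_rot: [0.744, 0.668, 0.0, 0.0]
contact_force: [-0.2, 0.1, 0.1]
opening: 0.356
finger_force: 0.0
[0.4514 0.2967 0.198 ] 83.8114812973624 shift [-0.2929  0.0505  0.0001] 0.5552150885755712
[0.4514 0.2967 0.198 ] 83.8114812973624 shift [-0.4291  0.0063  0.0981]
```

```bash
python3 -m inch '{"sx": [-0.059, -0.118, -0.176, -0.234, -0.293, -0.338, -0.383, -0.429, -0.429], "sy": [0.01, 0.02, 0.03, 0.04, 0.05, 0.035, 0.02, 0.006, 0.006], "sz": [0, 0, 0, 0, 0, 0.03, 0.06, 0.1, 0.1], "rx": [0, 0, 0, 0, 0, 0, 0, 0, 0], "ry": [0, 0, 0, 0, 0, 0, 0, 0, 0], "rz": [0.11, 0.22, 0.33, 0.44, 0.555, 0.555, 0.555, 0.555, 0.555], "aperture": [0.35, 0.35, 0.35, 0.35, 0.35, 0.35, 0.35, 0.35, 0.35]}'
python3 -c "
from h import *
go(.4115,-.1306,.006,np.radians(52))"
```

```text
time: 4.6
eef_pos: [0.4084, -0.1279, 0.0946]
tcp_rot: [0.898, 0.44, -0.002, -0.003]
contact_force: [-0.2, -0.4, -0.5]
opening: 0.35
finger_force: 0.0
[ 0.4084 -0.1279  0.0946] 52.1763056192588 shift [-0.0002  0.0047  0.0886] 0.0030771135458335097
```

```bash
python3 -m inch '{"sx": [0, 0, 0, 0, 0], "sy": [0.004, 0.004, 0.004, 0.004, 0.004], "sz": [0.05, 0.07, 0.08, 0.087, 0.087], "rx": [0, 0, 0, 0, 0], "ry": [0, 0, 0, 0, 0], "rz": [0, 0, 0, 0, 0], "aperture": [0.35, 0.35, 0.35, 0.35, 0.35]}'
python3 - <<'E'
from h import *
np.save("tidy.npy",[.566,.0812,np.radians(52)])
go(.4115,-.1306,.006,np.radians(52)); s=ctrl.get_state();print(T(s["eef_pos"],tidy()),R.from_quat(s["tcp_rot"]).as_matrix()[:,2])
c=snap("top","pics/t1.png");m=[x for x in ctrl.mark_of("top","polish_tin")];print(m and (m[0]["position"],T(m[0]["position"],tidy())))
c=snap("side","pics/s1.png");cv2.imwrite("pics/s1c.png",cv2.resize(c["pixels"][140:250,200:360,::-1],None,fx=5,fy=5))
E
```

```text
time: 5.22
eef_pos: [0.4153, -0.1302, 0.0113]
tcp_rot: [0.897, 0.442, 0.0, 0.0]
contact_force: [-0.7, 0.0, 0.0]
opening: 0.352
finger_force: 0.0
[ 0.4153 -0.1302  0.0113] 52.40976461601657 shift [-0.0026 -0.0028  0.0053] 0.007151741707659309
[-0.2594 -0.0114] [ 0.0009 -0.0004 -1.    ]
([0.449, -0.0857, 0.0008], array([-0.2036, -0.0106]))
```

View pics/s1c.png

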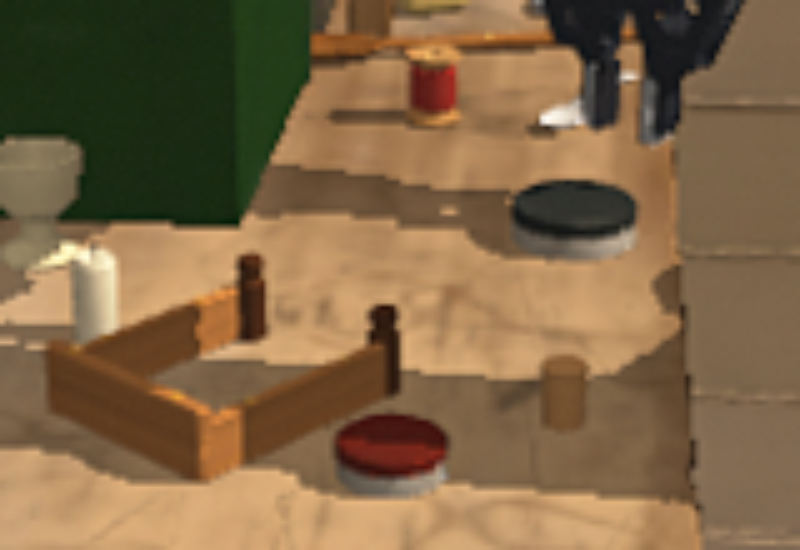

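The fingers stand low behind the tin, which is at (575,215), and nothing else is close. I'll start pushing.

```bash
python3 -m inch '{"sx": [0.01, 0.02, 0.03, 0.042, 0.054, 0.066, 0.078, 0.088, 0.096, 0.1], "sy": [0, -0.001, -0.002, -0.003, -0.004, -0.005, -0.006, -0.007, -0.008, -0.008], "sz": [0.004, 0.004, 0.004, 0.004, 0.004, 0.004, 0.004, 0.004, 0.004, 0.004], "rx": [0, 0, 0, 0, 0, 0, 0, 0, 0, 0], "ry": [0, 0, 0, 0, 0, 0, 0, 0, 0, 0], "rz": [0.007, 0.007, 0.007, 0.007, 0.007, 0.007, 0.007, 0.007, 0.007, 0.007], "aperture": [0.35, 0.35, 0.35, 0.35, 0.35, 0.35, 0.35, 0.35, 0.35, 0.35]}'
cat > look.py <<'E'
from h import *
t=tidy();s=ctrl.get_state();X=R.from_quat(s["tcp_rot"]).as_matrix()[:,0]
print("tcp",T(s["eef_pos"],t),s["eef_pos"][2],"ang-err",np.arctan2(X[1],X[0])-t[2],s["time"])
for n in("top","side"):
  for _ in range(2):
    c=ctrl.read_camera(n)
    for k in("polish_tin","tidy","tidy_back"):
        m=ctrl.mark_of(n,k)
        if m: print(n,k,T(m[0]["position"],t),round(m[0]["conf"],2))
  if n=="top": cv2.imwrite("pics/look.png",cv2.resize(c["pixels"][145:255,165:300,::-1],None,fx=5.4,fy=5.4,interpolation=cv2.INTER_CUBIC))
E
python3 look.py
```

```text
time: 6.62
eef_pos: [0.4695, -0.0459, 0.0067]
tcp_rot: [0.899, 0.438, -0.0, -0.0]
contact_force: [-0.6, 0.7, 0.1]
opening: 0.351
finger_force: 0.0
tcp [-0.1595 -0.0022] 0.006673210766801746 ang-err -0.00034924933137547853 6.625
top tidy [0.0018 0.0006] 0.75
top tidy_back [0.1123 0.0046] 0.83
top tidy [-0.3013 -0.1939] 0.71
top tidy_back [0.1129 0.0023] 0.81
side polish_tin [-0.2074 -0.0074] 0.83
side tidy [ 0.0024 -0.0016] 0.83
side tidy_back [ 0.1121 -0.0023] 0.76
side polish_tin [-0.2058 -0.0071] 0.66
side tidy [ 0.0023 -0.0019] 0.76
side tidy_back [ 0.1117 -0.0017] 0.62
```

View pics/look.png

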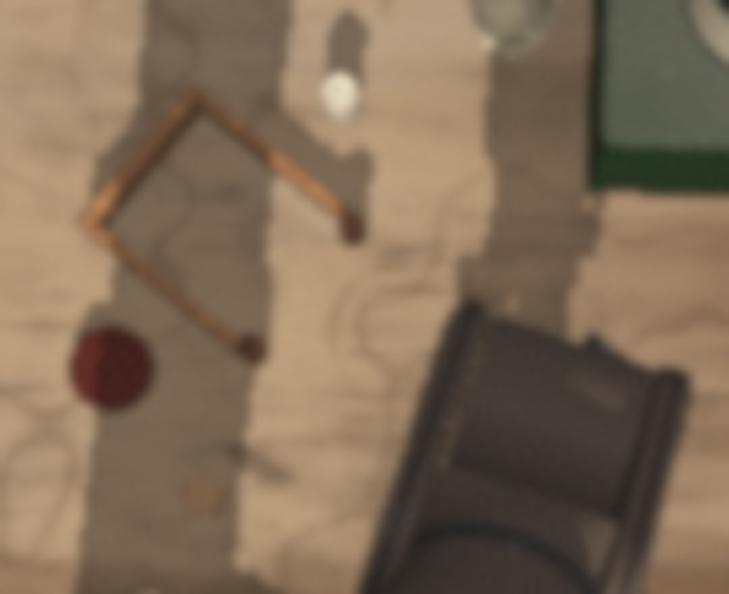

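Run:
```python
from h import *
c=ctrl.read_camera("side");cv2.imwrite("pics/s2c.png",cv2.resize(c["pixels"][110:230,220:370,::-1],None,fx=5,fy=5))
for m in ctrl.masks_of("side","polish_tin"):
    v,u=np.nonzero(m["region"]);print(m["conf"],u.min(),u.max(),v.min(),v.max())
```

```text
0.73 302 326 177 191
```

View pics/s2c.png

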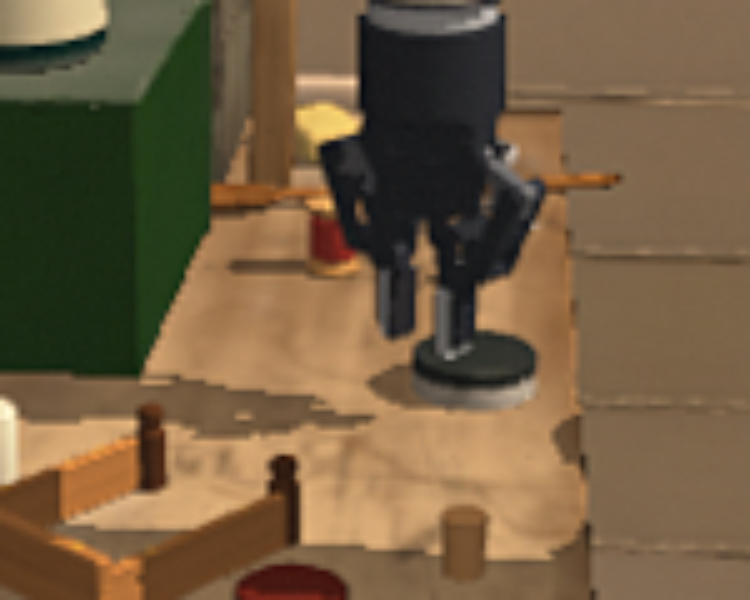

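Run:
```python
from h import *
c=ctrl.read_camera("side")
for u,v in((311,181),(299,177),(317,190)):
  for z in(0,.01,.02,.03,.04,.05): print(u,v,z,ray(c,u,v,z))
s=ctrl.get_state();print(s["eef_pos"],s["qpos"],s["contact_force"],s["opening"])
```

```text
311 181 0 [ 0.4538 -0.1342]
311 181 0.01 [ 0.4535 -0.1088]
311 181 0.02 [ 0.4532 -0.0833]
311 181 0.03 [ 0.4529 -0.0578]
311 181 0.04 [ 0.4525 -0.0323]
311 181 0.05 [ 0.4522 -0.0068]
299 177 0 [ 0.4888 -0.1628]
299 177 0.01 [ 0.4877 -0.1368]
299 177 0.02 [ 0.4867 -0.1107]
299 177 0.03 [ 0.4857 -0.0846]
299 177 0.04 [ 0.4846 -0.0585]
299 177 0.05 [ 0.4836 -0.0325]
317 190 0 [ 0.4364 -0.0696]
317 190 0.01 [ 0.4364 -0.0454]
317 190 0.02 [ 0.4365 -0.0212]
317 190 0.03 [0.4365 0.0029]
317 190 0.04 [0.4365 0.0271]
317 190 0.05 [0.4366 0.0512]
[ 0.4693 -0.0463  0.0067] [-0.3139  0.0963  2.1912 -0.      0.8541  0.3501] [ 0.6777 -0.3215 -0.9195] 0.35280661930809515
```

The fingertips triangulate to z≈0.04 although the reported TCP z is 0.007, so they passed over the tin without touching it. I'll go back behind the tin and descend further, watching the force.

```bash
python3 -m inch '{"sx": [-0.03, -0.06, -0.09, -0.102, -0.102, -0.102, -0.102, -0.102], "sy": [0.002, 0.004, 0.006, 0.007, 0.007, 0.007, 0.007, 0.007], "sz": [-0.01, -0.01, -0.01, -0.01, -0.005, 0.005, 0.01, 0.01], "rx": [0, 0, 0, 0, 0, 0, 0, 0], "ry": [0, 0, 0, 0, 0, 0, 0, 0], "rz": [0, 0, 0, 0, 0, 0, 0, 0], "aperture": [0.35, 0.35, 0.35, 0.35, 0.35, 0.35, 0.35, 0.35]}'
python3 - <<'E'
from h import *
t=tidy();s=ctrl.get_state();print(s["eef_pos"],T(s["eef_pos"],t))
c=ctrl.read_camera("side");cv2.imwrite("pics/s3c.png",cv2.resize(c["pixels"][110:230,220:370,::-1],None,fx=5,fy=5))
print([T(m["position"],t) for m in ctrl.mark_of("side","polish_tin")[:1]])
E
```

```text
time: 8.57
eef_pos: [0.4116, -0.1301, -0.0042]
tcp_rot: [0.899, 0.438, -0.001, -0.001]
contact_force: [-0.4, -0.3, 0.2]
opening: 0.351
finger_force: 0.0
[ 0.4116 -0.1301 -0.0042] [-0.2616 -0.0084]
[array([-0.207 , -0.0073])]
```

View pics/s3c.png

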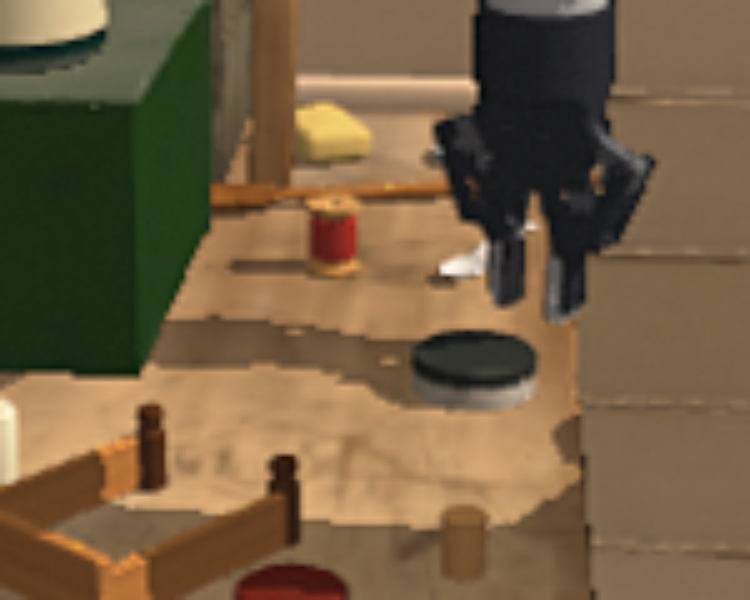

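Still no contact, and the tips at (505,305) and (563,320) triangulate to z≈0.025. I'll lower about 15 mm more in small steps.

```bash
python3 -m inch '{"sx": [0, 0, 0, 0, 0], "sy": [0, 0, 0, 0, 0], "sz": [0.005, 0.01, 0.013, 0.016, 0.016], "rx": [0, 0, 0, 0, 0], "ry": [0, 0, 0, 0, 0], "rz": [0, 0, 0, 0, 0], "aperture": [0.35, 0.35, 0.35, 0.35, 0.35]}'
python3 - <<'E'
from h import *
t=tidy();s=ctrl.get_state();print(s["eef_pos"],T(s["eef_pos"],t),s["contact_force"])
c=ctrl.read_camera("side");cv2.imwrite("pics/s4c.png",cv2.resize(c["pixels"][110:230,220:370,::-1],None,fx=5,fy=5))
print([T(m["position"],t) for m in ctrl.mark_of("side","polish_tin")[:1]])
for z in(0,.01,.02,.03):print([ray(c,u,v,z) for u,v in((332.5,174),(332.5,177),(332.5,180))])
E
```

```text
time: 9.3
eef_pos: [0.4118, -0.1309, -0.0195]
tcp_rot: [0.899, 0.438, -0.0, -0.0]
contact_force: [0.7, -0.5, 0.0]
opening: 0.35
finger_force: 0.0
[ 0.4118 -0.1309 -0.0195] [-0.2621 -0.009 ] [ 0.6994 -0.4852  0.041 ]
[array([-0.2048, -0.0078])]
[array([ 0.3929, -0.1953]), array([ 0.3934, -0.1707]), array([ 0.3939, -0.147 ])]
[array([ 0.3939, -0.1685]), array([ 0.3943, -0.1445]), array([ 0.3948, -0.1212])]
[array([ 0.3948, -0.1418]), array([ 0.3952, -0.1183]), array([ 0.3957, -0.0955])]
[array([ 0.3957, -0.115 ]), array([ 0.3962, -0.092 ]), array([ 0.3966, -0.0697])]
```

View pics/s4c.png

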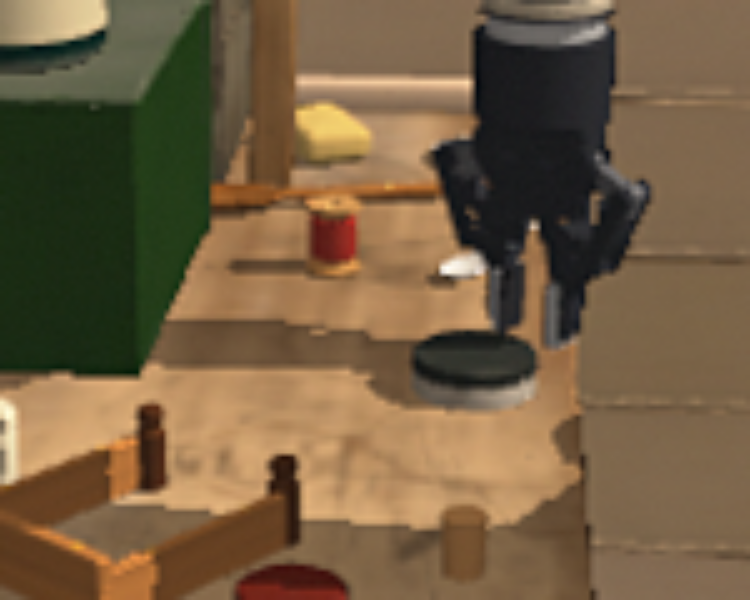

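The tips at (562,346) are now at z≈0.013. I'll narrow the fingers slightly so they clear the posts, lower a little more and push.

```bash
python3 -m inch '{"sx": [0, 0, 0.012, 0.022, 0.032, 0.042, 0.052, 0.06, 0.066, 0.068], "sy": [0, 0, 0, 0, -0.001, -0.002, -0.003, -0.004, -0.004, -0.004], "sz": [0.002, 0.003, 0.003, 0.003, 0.003, 0.003, 0.003, 0.003, 0.003, 0.003], "rx": [0, 0, 0, 0, 0, 0, 0, 0, 0, 0], "ry": [0, 0, 0, 0, 0, 0, 0, 0, 0, 0], "rz": [0, 0, 0, 0, 0, 0, 0, 0, 0, 0], "aperture": [0.25, 0.25, 0.25, 0.25, 0.25, 0.25, 0.25, 0.25, 0.25, 0.25]}'
python3 look.py
```

```text
time: 10.65
eef_pos: [0.451, -0.0747, -0.0223]
tcp_rot: [0.899, 0.438, -0.0, 0.0]
contact_force: [-0.5, -0.3, -0.3]
opening: 0.252
finger_force: 0.2
tcp [-0.1937 -0.0053] -0.02227139749928783 ang-err -0.00033489948478349074 10.65
top polish_tin [-0.1464 -0.0072] 0.5
top tidy [ 0.003  -0.0004] 0.66
top tidy_back [0.1121 0.0031] 0.93
top tidy [0.0024 0.0016] 0.82
top tidy_back [0.1089 0.0041] 0.78
side polish_tin [-0.1483 -0.0049] 0.55
side tidy [-0.0008  0.0004] 0.71
side tidy_back [ 0.1105 -0.0029] 0.64
side polish_tin [-0.148  -0.0022] 0.55
side tidy [ 0.001  -0.0013] 0.68
side tidy_back [ 0.1111 -0.0034] 0.88
```

The tin is moving squarely with the fingers. I'll carry on.

```bash
python3 -m inch '{"sx": [0.01, 0.022, 0.034, 0.046, 0.058, 0.07, 0.08, 0.088, 0.094, 0.096], "sy": [0, -0.001, -0.002, -0.003, -0.004, -0.005, -0.005, -0.005, -0.005, -0.005], "sz": [0, 0, 0, 0, 0, 0, 0, 0, 0, 0], "rx": [0, 0, 0, 0, 0, 0, 0, 0, 0, 0], "ry": [0, 0, 0, 0, 0, 0, 0, 0, 0, 0], "rz": [0, 0, 0, 0, 0, 0, 0, 0, 0, 0], "aperture": [0.25, 0.25, 0.25, 0.25, 0.25, 0.25, 0.25, 0.25, 0.25, 0.25]}'
python3 look.py
```

```text
time: 12.7
eef_pos: [0.5062, 0.0039, -0.0223]
tcp_rot: [0.899, 0.438, -0.0, -0.0]
contact_force: [0.8, -0.5, -0.7]
opening: 0.252
finger_force: 0.2
tcp [-0.0977 -0.0004] -0.022302328186445515 ang-err -0.0005981474987054591 12.7
top tidy [0.     0.0003] 0.79
top tidy_back [0.1136 0.0046] 0.79
top polish_tin [-0.0327  0.1266] 0.3
top tidy [0.0053 0.0011] 0.93
top tidy_back [0.1132 0.0043] 0.69
side polish_tin [-0.0524  0.0019] 0.73
side tidy [ 0.0011 -0.0018] 0.62
side tidy_back [ 0.1094 -0.0036] 0.71
side polish_tin [-0.0546 -0.0009] 0.95
side tidy [ 0.0002 -0.0042] 0.65
side tidy_back [ 0.1104 -0.0011] 0.79
```

View pics/look.png

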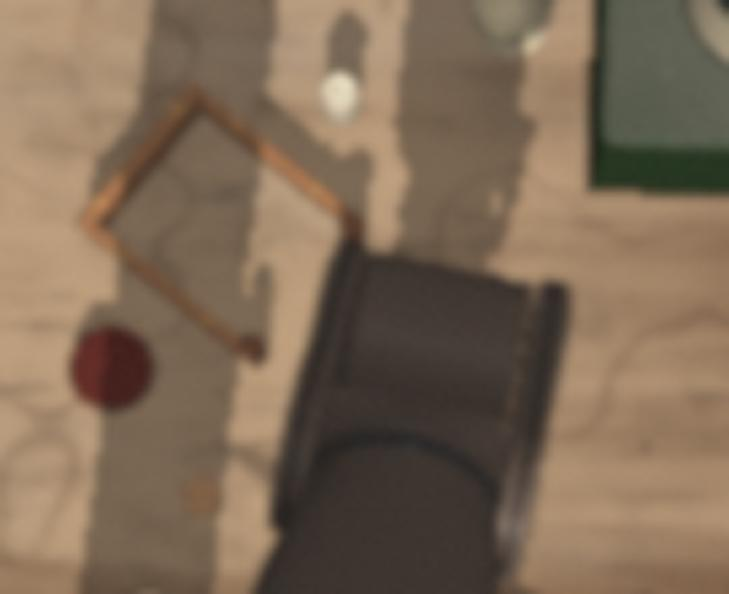

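The gripper hides the tin at the gap in this view. The posts are at (351,225) and (254,349), and the side camera puts the tin on the centre line. I'll go through slowly.

```bash
python3 -m inch '{"sx": [0.008, 0.016, 0.024, 0.032, 0.04, 0.048, 0.054, 0.06, 0.062, 0.062], "sy": [0, 0, 0, 0, 0, 0, 0, 0, 0, 0], "sz": [0, 0, 0, 0, 0, 0, 0, 0, 0, 0], "rx": [0, 0, 0, 0, 0, 0, 0, 0, 0, 0], "ry": [0, 0, 0, 0, 0, 0, 0, 0, 0, 0], "rz": [0, 0, 0, 0, 0, 0, 0, 0, 0, 0], "aperture": [0.25, 0.25, 0.25, 0.25, 0.25, 0.25, 0.25, 0.25, 0.25, 0.25]}'
python3 look.py
```

```text
time: 14.75
eef_pos: [0.5443, 0.0527, -0.0222]
tcp_rot: [0.899, 0.438, 0.0, 0.0]
contact_force: [0.7, -0.4, -0.1]
opening: 0.248
finger_force: 0.0
tcp [-0.0358 -0.0005] -0.0222471721938291 ang-err -0.0007653941637736361 14.75
top tidy_back [0.1128 0.0069] 0.67
top tidy_back [0.1099 0.0053] 0.74
side polish_tin [0.0063 0.0029] 0.59
side tidy [-0.0008  0.0019] 0.87
side tidy_back [ 0.1106 -0.0035] 0.86
side polish_tin [0.0086 0.0024] 0.64
side tidy [0.0013 0.0006] 0.79
side tidy_back [ 0.1124 -0.0045] 0.81
```

```bash
python3 -m inch '{"sx": [0.007, 0.014, 0.021, 0.028, 0.035, 0.042, 0.049, 0.055, 0.058, 0.058], "sy": [0, 0, 0, 0, 0, 0, 0, 0, 0, 0], "sz": [0, 0, 0, 0, 0, 0, 0, 0, 0, 0], "rx": [0, 0, 0, 0, 0, 0, 0, 0, 0, 0], "ry": [0, 0, 0, 0, 0, 0, 0, 0, 0, 0], "rz": [0, 0, 0, 0, 0, 0, 0, 0, 0, 0], "aperture": [0.25, 0.25, 0.25, 0.25, 0.25, 0.25, 0.25, 0.25, 0.25, 0.25]}'
python3 look.py
```

```text
time: 16.8
eef_pos: [0.5801, 0.0985, -0.0222]
tcp_rot: [0.899, 0.438, 0.0, 0.0]
contact_force: [0.1, -0.5, -0.0]
opening: 0.253
finger_force: 0.0
tcp [ 0.0223 -0.0005] -0.022213672457201197 ang-err -0.0005741291885333899 16.8
top tidy [0.1115 0.0049] 0.42
top tidy_back [0.1124 0.0035] 0.56
top polish_tin [-0.3871 -0.1362] 0.65
top tidy_back [0.1117 0.0021] 0.54
side polish_tin [ 0.0655 -0.0012] 0.8
side tidy [0.0002 0.002 ] 0.96
side tidy_back [ 0.1129 -0.0033] 0.78
side polish_tin [0.0649 0.0016] 0.53
side tidy [ 0.0014 -0.0042] 0.91
side tidy_back [ 0.1112 -0.0033] 0.72
```

```bash
python3 -m inch '{"sx": [0.004, 0.008, 0.01, 0.01], "sy": [0, 0, 0, 0], "sz": [0, 0, 0, 0], "rx": [0, 0, 0, 0], "ry": [0, 0, 0, 0], "rz": [0, 0, 0, 0], "aperture": [0.25, 0.25, 0.25, 0.25]}'; python3 -m inch '{"sx": [0.0015, 0.0015], "sy": [0, 0], "sz": [0, 0], "rx": [0, 0], "ry": [0, 0], "rz": [0, 0], "aperture": [0.25, 0.25]}'; python3 -m inch '{"sx": [0.0015, 0.0015], "sy": [0, 0], "sz": [0, 0], "rx": [0, 0], "ry": [0, 0], "rz": [0, 0], "aperture": [0.25, 0.25]}'|grep -E 'eef|contact'
```

```text
time: 18.1
eef_pos: [0.5863, 0.1064, -0.0223]
tcp_rot: [0.899, 0.438, 0.0, 0.0]
contact_force: [0.4, -0.4, -0.4]
opening: 0.251
finger_force: 0.0
time: 18.35
eef_pos: [0.5871, 0.1073, -0.0223]
tcp_rot: [0.899, 0.438, 0.0, -0.0]
contact_force: [0.1, -0.2, -0.3]
opening: 0.247
finger_force: 0.1
eef_pos: [0.588, 0.1085, -0.0223]
contact_force: [-0.5, -0.6, -0.3]
```

```bash
for i in 1; do python3 -m inch '{"sx": [0.0015, 0.0015], "sy": [0, 0], "sz": [0, 0], "rx": [0, 0], "ry": [0, 0], "rz": [0, 0], "aperture": [0.25, 0.25]}'|grep -E 'eef|contact'; python3 -m inch '{"sx": [0.0015, 0.0015], "sy": [0, 0], "sz": [0, 0], "rx": [0, 0], "ry": [0, 0], "rz": [0, 0], "aperture": [0.25, 0.25]}'|grep -E 'eef|contact';done; python3 look.py | grep -E "tcp|tin"
```

```text
eef_pos: [0.589, 0.1098, -0.0222]
contact_force: [0.2, -0.8, 0.5]
eef_pos: [0.5899, 0.1109, -0.0223]
contact_force: [0.1, 0.1, -0.1]
tcp [ 0.0381 -0.0005] -0.022262285033631327 ang-err -0.0007082759129913851 19.1
top polish_tin [-0.3013 -0.1932] 0.35
side polish_tin [0.0831 0.0011] 0.48
side polish_tin [0.0818 0.0027] 0.73
```

```bash
python3 -m inch '{"sx": [0.0015, 0.0015], "sy": [0, 0], "sz": [0, 0], "rx": [0, 0], "ry": [0, 0], "rz": [0, 0], "aperture": [0.25, 0.25]}'|grep -E 'eef|contact'; python3 -m inch '{"sx": [0.0012, 0.0012], "sy": [0, 0], "sz": [0, 0], "rx": [0, 0], "ry": [0, 0], "rz": [0, 0], "aperture": [0.25, 0.25]}'|grep -E 'eef|contact'
```

```text
eef_pos: [0.5901, 0.1114, -0.0224]
contact_force: [-2.6, -4.2, 2.0]
eef_pos: [0.5901, 0.1116, -0.0225]
contact_force: [-4.8, -6.3, 3.5]
```

The force is rising, so the tin is against the back wall. I'll back off and lift clear.

```bash
python3 -m inch '{"sx": [-0.006, -0.015, -0.02, -0.02, -0.02, -0.04, -0.09, -0.14, -0.14], "sy": [0, 0, 0, 0, 0, 0, 0, 0, 0], "sz": [0, 0, 0, -0.04, -0.09, -0.14, -0.16, -0.16, -0.16], "rx": [0, 0, 0, 0, 0, 0, 0, 0, 0], "ry": [0, 0, 0, 0, 0, 0, 0, 0, 0], "rz": [0, 0, 0, 0, 0, 0, 0, 0, 0], "aperture": [0.25, 0.25, 0.25, 0.25, 0.25, 0.25, 0.25, 0.25, 0.25]}'
python3 look.py
```

```text
time: 21.52
eef_pos: [0.5038, 0.0011, 0.1379]
tcp_rot: [0.9, 0.436, 0.0, 0.0]
contact_force: [0.0, -0.1, 0.2]
opening: 0.249
finger_force: 0.0
tcp [-0.1014 -0.0002] 0.13789549357947908 ang-err -0.004264251455726509 21.525
top polish_tin [ 0.0833 -0.0035] 0.93
top tidy [0.0027 0.0002] 0.73
top tidy_back [0.1117 0.0052] 0.73
top polish_tin [ 0.0834 -0.0017] 0.83
top tidy [0.0003 0.0005] 0.88
top tidy_back [0.1091 0.0052] 0.89
side polish_tin [0.083  0.0015] 0.63
side tidy [0.0013 0.0003] 0.82
side tidy_back [ 0.1132 -0.001 ] 0.88
side polish_tin [0.0804 0.0011] 0.58
side tidy [ 0.0002 -0.0006] 0.73
side tidy_back [ 0.1122 -0.0004] 0.56
```

View pics/look.png

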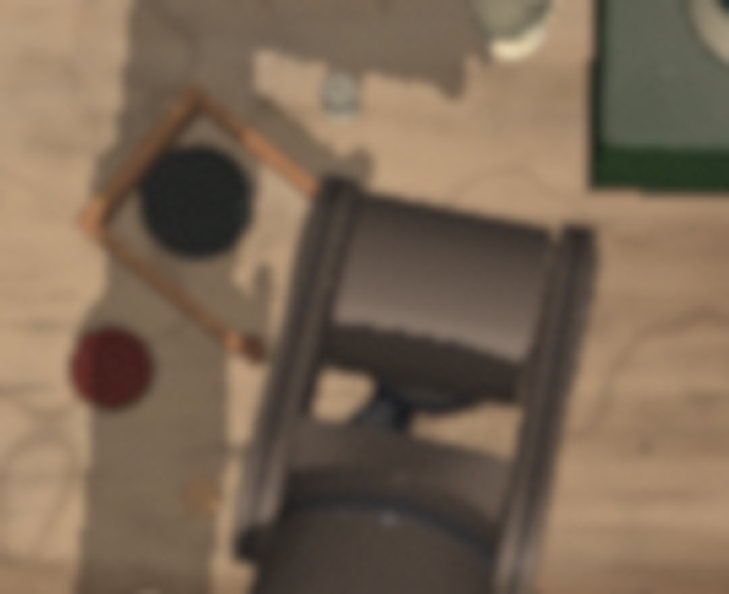

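The tin at (195,200) sits against the back wall. The salve tin at (111,367), the cork at (203,495) and the candle at (341,92) have not moved.

```bash
python3 -c "
from plant import ctrl
print(ctrl.sign_off())"
```

```text
the job is handed in; nothing more can be done
None
```

The tin was slid through the gap until it stopped against the tidy's back wall, the gripper was lifted clear and the job handed in at about 22 s; sign-off gave no verdict, the bystanders I could see in the last picture hadn't moved, and the first push passed over the tin because the fingertips sat about 30 mm higher than the reported TCP height.

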